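# Dry the rinsed shelf markers

## Robot

A 7-joint arm with a two-finger parallel gripper is mounted at the origin on the work surface. World frame = base frame: x ahead of the robot, y to its left, z up, the work surface at z = 0. Lengths are in m, angles in rad, forces in N, time in s.
With the tool pointing down it reaches from about 0.425 to 0.925 m from the base axis. Payload 6.8 kg.
Tool frame: the origin (TCP) lies between the finger pads; the fingertips stand r.tcp_to_tips ahead of it and the grasp point (between the pads) is the TCP (r.tcp_to_tips is the distance from the TCP to the fingertips, in m); z points along the fingers, y is the line along which they close (so a half turn about z gives the same grasp; the last joint's range is limited). The gripper opens to 85 mm and grips with 20 to 120 N. Pads are 22 mm wide; open, the fingers measure 114 mm over their backs; the gripper's body (76 mm by 85 mm) begins 54 mm behind the grasp point. The pads swing forward as they close: fully open they stand 13 mm farther back than shut.
Start: joints at [-1.348, 0.477, 0.022, 1.555, -0.011, 1.109, -0.083], TCP at [0.219, 0.638, 0.25] pointing down, gripper open.
Joint ranges: [-2.96, 2.96], [-0.34, 2.1], [-1.41, 1.46], [0.24, 2.44], [-1.37, 4.51], [0.17, 1.92], [-2.96, 2.96]. Speed limits (rad/s): [2.39, 2.39, 3.14, 3.14, 3.14, 3.14, 3.14].

## Interface

Orientations are given as a rotation vector (axis times angle).
In Python, from bench import r gives the robot as it stands.
- The arm moves only by the tool servo_tool, never from a script. Its argument "commands" is a list of rows, each a list of 2 entries, a list of its own where there are three numbers: the shift along the tool's x, y, z normalised to -1 to 1, where 1 is 250 mm, then the turn, a rotation vector about the tool's x, y, z normalised to -1 to 1, where 1 is 90 degrees. In form: [[[dx, dy, dz], [ax, ay, az]], ...]. A call has 1 to 20 rows; each row is the pose to reach, as a shift and turn from the pose commanded when the call began, along the tool's axes at that moment; what a row does not reach only later rows make up. A row lasts 1/10 s, in which the tool goes at most 50 mm and 8.59 degrees, less where a joint would pass 70% of its speed; a pose out of reach is approached as far as the arm can. A call with a number of a shift or a turn outside -1 to 1 is refused whole. A call with a gripper value outside its range is refused whole. "claw" is the closure, from 0 (fully open) to 1 (shut), set as the call begins (left out, the last holds). The fingers move at their own pace and stop on an object; "squeeze" is the grip in N (left out, the last holds). Time passes only in rows, so rows that repeat a pose let the fingers close. It gives the time, the measured TCP pose, the force, the opening and the grip force at its end, in the units of the state.
- r.get_obs(): the state, without advancing time (a new reading comes with each control period).
- r.grab_frame(name): name is "side" or "top" or "wrist"; returns (picture, depth): 400x640x3 uint8, red, green, blue; 400x640 float32, m along the optical axis (not along the pixel's ray), 0 where there is no reading.
- r.camera_model(name): a dict with "fx", "fy", "cx", "cy" (pixels), "extrinsics" (4x4, takes a point from camera to world coordinates); the wrist camera has in their place "hand_eye" (4x4, takes a point from camera to tool coordinates, whose origin is the TCP and whose axes are the flange's). Camera axes: x right, y down, z forward; pixel columns grow to the right and rows downward; lengths in m; the calibration is good to about 2 mm. A picture is of the moment at which its call begins: read the wrist's pose just before it. camera_model takes no time and is no camera call.
- r.hand_in(): hands the job in; it is judged then, once.
Trained networks look in the newest picture that a camera, given by its name, has taken for a name from the list of things; names that differ only in an ending like _2 or _b are one class to them, and where a whole thing is asked for, a point or a joint stands for the part that bears it (a point fixed in the world has none). Each returns a list of dicts, best first, with "confidence" (0 to 1); they miss things now and then, are a little off and sometimes report something else, mostly with a low value. They report only what shows in the picture. A call takes as long as a camera call.
- r.boxes_of(camera, target): "uv" ([column, row] in pixels, amid what is visible of it).
- r.mark_of(camera, target): "uv" ([column, row] in pixels: a listed point, or the origin of a listed thing).
The state is a dict: "clock": time; "joints": joint angles; "qvel": joint speeds; "tau": joint torques, N m; "tcp_pos": TCP position; "orientation": TCP orientation; "contact_force": force on the tool from outside, world axes, zero at the start; "moment": the same for the moment, N m; "grip_width": finger opening in m; "gripper_force": force on a finger pad.
Only numpy, scipy, OpenCV 4.12 (cv2) and the standard library are available. Lean on these libraries where they do the work, as an engineer would, in place of code of your own. Each camera call takes 0.05 s, during which the arm holds its last target. There are 200 camera calls.

## Task

The rinsed shelf markers need drying. First switch the fan's isolator off, then hang every marker standing on the bench astride the rail in the drying bay, one leg each side; then shut the lid fully and, only once it is shut, switch the fan back on. Leave the cheese, the brush and the jar where they are.

Things in the scene. Friction and masses are not known exactly. Their poses are not given: they have to be found in the camera images.
- marker_yellow: yellow plastic shelf marker, upside-down U, 130-190 g, may be absent. Top plate 42 (x) x 60 (y) x 6 mm; 6 mm legs under both y-long edges, 48 mm long, 30 mm apart; 8 mm high feet at the leg ends turn outward to x = +-39. Grip tab on top: 12 mm thick (x), 40 long (y), 34 tall. Origin: centre of plate underside, z up (48 mm up when standing). Half-turn symmetric.
- marker_orange: orange plastic shelf marker, upside-down U, 130-190 g, may be absent. Top plate 42 (x) x 60 (y) x 6 mm; 6 mm legs under both y-long edges, 48 mm long, 30 mm apart; 8 mm high feet at the leg ends turn outward to x = +-39. Grip tab on top: 12 mm thick (x), 40 long (y), 34 tall. Origin: centre of plate underside, z up (48 mm up when standing). Half-turn symmetric.
- marker_green: green plastic shelf marker, upside-down U, 130-190 g, may be absent. Top plate 42 (x) x 60 (y) x 6 mm; 6 mm legs under both y-long edges, 48 mm long, 30 mm apart; 8 mm high feet at the leg ends turn outward to x = +-39. Grip tab on top: 12 mm thick (x), 40 long (y), 34 tall. Origin: centre of plate underside, z up (48 mm up when standing). Half-turn symmetric.
- marker_white: white plastic shelf marker, upside-down U, 130-190 g, may be absent. Top plate 42 (x) x 60 (y) x 6 mm; 6 mm legs under both y-long edges, 48 mm long, 30 mm apart; 8 mm high feet at the leg ends turn outward to x = +-39. Grip tab on top: 12 mm thick (x), 40 long (y), 34 tall. Origin: centre of plate underside, z up (48 mm up when standing). Half-turn symmetric.
- dryer: fixed drying bay. Tray 160 (x) x 420 (y) mm, floor 10 mm thick; end walls 145 mm tall, inner faces at y = +-200, outer +-210; lips 30 mm high along x = +-77. Grey fan housing 125 mm tall outside the -y end wall, to y = -280. Lid (joint lid) hinged along the back (+x) top edge. Origin: centre of underside; z up, -x front, facing the robot.
- rail_mid (a point): middle of the axis of the rail, a round steel bar of 16 mm diameter along the dryer's y, wall to wall, 85 mm above the bench; axes as the dryer. A marker astride it has its origin 8 mm above this axis, its y along the rail, its tab top 48 mm above the axis; four fit side by side.
- lid (a joint): angle of the dryer's clear, blue-edged lid, rad: 0 = shut (flat on the end walls), grows as it opens up and back, 1.57 upright, stop at 1.85. Stiff hinge: stays where left; 2 to 6 N at the free edge moves it. 160 mm from hinge to free edge, 420 wide, 6 thick.
- lid_hinge (a point): point on the lid's hinge line, at its middle: 80 mm behind (+x of the dryer) the rail and 145 mm above the bench; hinge line along the dryer's y. Axes turn with the lid; lid frame: -x from hinge to free edge, z out of the outer (upper) face. The lid occupies z 0 to 6 mm here.
- lid_tab (a point): centre of the blue grip tab that continues the lid in its own plane at mid-width beyond the free edge: 90 mm wide, 10 mm thick (lid z 0 to 10), 35 mm long (155 to 190 mm from the hinge; this point at 175 mm). Same axes as lid_hinge.
- isolator: fixed grey box of the fan's isolator switch, 70 (x) x 120 (y) x 45 mm tall, green dot at its +y end (on), red dot at its -y end (off). Origin: centre of underside; z up.
- lever (a joint): angle of the isolator's lever, rad: -0.6 = off (leans to the box's -y, red dot), 0 = upright, +0.6 = on (leans to +y, green dot). Hinge along the box's x, 50 mm above the bench; over-centre: past upright it falls to the nearer end by its own weight; under 2 N at the tip moves it; hard stops at both ends.
- lever_tip (a point): top end of the lever, 80 mm from its hinge; the red round grip is 26 mm in diameter over the last 34 mm.
- cheese: bystander: loose cheese wheel 150 mm in diameter, 60 mm tall; origin centre of underside. Leave alone.
- brush: bystander: loose wooden rind brush lying on the bench; origin centre of underside. Leave alone.
- jar: bystander: loose closed jar 68 mm in diameter, 90 mm tall; origin centre of underside. Leave alone.

How it is judged:
By the outcome, as a careful person would: the job done as asked, in the order asked, and still so for the second after the job is handed in, with the robot touching nothing.
Of marker_yellow, marker_orange, marker_green, marker_white only 3 to 4 are there at a start; the rules pass over those that are not, and their reading is None.
At some moment in a run one of marker_yellow, marker_orange, marker_green, marker_white may be knocked a few centimetres aside while the robot is not near it.
It also fails if it takes over 208 s, if anything falls off the work surface, if the arm or the gripper's body presses on something with over 40 N, if the wrist force passes 120 N, or if a joint passes its speed limit or range.

## Working session

There is one attempt and no reset: what is moved stays moved. The work goes in short steps, Python scripts to look and compute and a tool call to move; the robot and the scene stay as the last step left them, time stands still between calls to the robot, and variables do not carry over. Pictures are saved under pics/ and viewed, at most 14 in all, crops included, and the job is handed in when it is done.

Besides the shell and the picture viewer there is one more tool, called as name(argument=value, ...) on one line, values as JSON. servo_tool: Moves the arm, as the interface text tells. Scaled input: -1 to 1 covers 250 mm each way for a shift and 90 degrees each way for a turn. Its arguments: {"type":"object","properties":{"commands":{"type":"array"},"claw":{"type":"number"},"squeeze":{"type":"number"}},"required":["commands"]}

```bash
mkdir -p pics; ls
cat > h.py <<'E'
import numpy as np, cv2
from bench import r
from scipy.spatial.transform import Rotation as R
def T_tcp(o=None):
    o=o or r.get_obs(); T=np.eye(4); T[:3,:3]=R.from_rotvec(o['orientation']).as_matrix(); T[:3,3]=o['tcp_pos']; return T
def grab(c):
    T=T_tcp(); p,d=r.grab_frame(c); m=r.camera_model(c)
    X=m['extrinsics'] if 'extrinsics' in m else T@np.array(m['hand_eye'])
    return p,d,m,np.array(X)
def cloud(d,m,X):
    v,u=np.mgrid[:d.shape[0],:d.shape[1]]
    P=np.stack([(u-m['cx'])/m['fx']*d,(v-m['cy'])/m['fy']*d,d],-1)
    return P@X[:3,:3].T+X[:3,3]
def save(n,p): cv2.imwrite(f'pics/{n}.png',cv2.cvtColor(p,cv2.COLOR_RGB2BGR))
E
python3 - <<'E'
from h import *
print(r.get_obs(), r.tcp_to_tips)
for c in ('top','side'):
    p,d,m,X=grab(c); save(c+'0',p); P=cloud(d,m,X); np.savez(c+'0.npz',P=P,p=p,d=d)
    print(c,X.round(3).tolist(),m['fx'])
    for n in ['marker_yellow','marker_orange','marker_green','marker_white','dryer','rail_mid','lid_hinge','lid_tab','isolator','lever_tip','cheese','brush','jar']:
        for k in r.mark_of(c,n)[:1]:
            u,v=map(int,k['uv']); 
            if 0<=u<640 and 0<=v<400: print(c,n,round(k['confidence'],2),(u,v),P[v,u].round(3),d[v,u].round(2))
E
```

```text
pics
{'clock': 0.0, 'joints': array([-1.34809373,  0.47780223,  0.02231746,  1.5564495 , -0.01147772,
        1.10931569, -0.08307844]), 'qvel': array([ 7.78934206e-04, -2.07711427e-03,  4.14134719e-05, -3.99150494e-04,
       -1.04299907e-03,  1.75581649e-04, -2.86346566e-04]), 'tau': array([-8.26632840e-04, -5.96467781e+01,  1.60731744e+00, -2.81208014e+01,
        1.23059523e-02,  9.28229594e-03,  2.78864547e-06]), 'tcp_pos': array([0.21906379, 0.63786935, 0.24932467]), 'orientation': array([-5.17118303e-01, -3.09857921e+00,  2.89015904e-03]), 'contact_force': array([-0.63605215, -0.14655185,  0.03164524]), 'moment': array([ 0.01616578,  0.00307055, -0.02271402]), 'gripper_force': 0.0, 'grip_width': 0.0853362202696131} 0.019
top [[0.027, -0.996, 0.08, 0.515], [-1.0, -0.026, 0.01, 0.053], [-0.008, -0.08, -0.997, 0.957], [0.0, 0.0, 0.0, 1.0]] 369.29534897967017
top marker_yellow 0.73 (202, 262) [0.438 0.334 0.088] 0.86
top marker_orange 0.82 (208, 217) [0.543 0.326 0.088] 0.87
top marker_green 0.63 (263, 267) [0.43  0.191 0.088] 0.86
top marker_white 0.74 (276, 220) [0.541 0.165 0.0
[... 446 characters left out ...]
 0.95
top jar 0.64 (227, 150) [0.707 0.291 0.079] 0.89
side [[-0.026, -0.749, 0.662, -0.166], [-1.0, 0.025, -0.01, 0.052], [-0.009, -0.662, -0.749, 0.963], [0.0, 0.0, 0.0, 1.0]] 457.0519603569681
side marker_yellow 0.32 (267, 187) [0.665 0.186 0.12 ] 1.18
side marker_white 0.65 (280, 238) [0.536 0.151 0.07 ] 1.13
side dryer 0.57 (411, 264) [ 0.489 -0.175  0.011] 1.15
side lid_hinge 0.92 (410, 202) [ 0.575 -0.168  0.148] 1.1
side lid_tab 0.65 (416, 138) [ 0.614 -0.165  0.314] 1.01
side lever_tip 0.59 (264, 189) [0.661 0.193 0.117] 1.18
side cheese 0.95 (305, 184) [0.731 0.09  0.061] 1.27
side brush 0.73 (413, 190) [ 0.584 -0.172  0.18 ] 1.09
side jar 0.77 (227, 198) [-0.166  0.052  0.963] 0.0
```

View pics/top0.png

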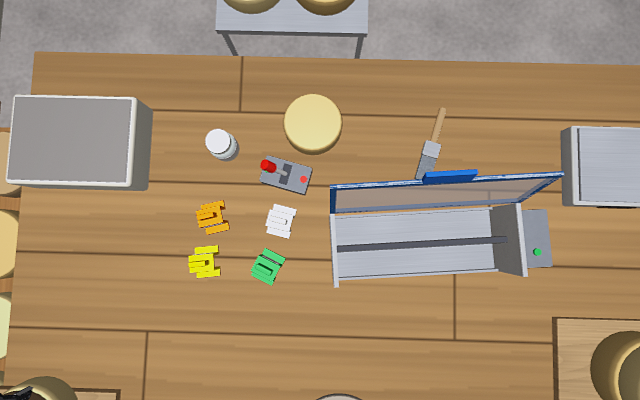

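View pics/side0.png

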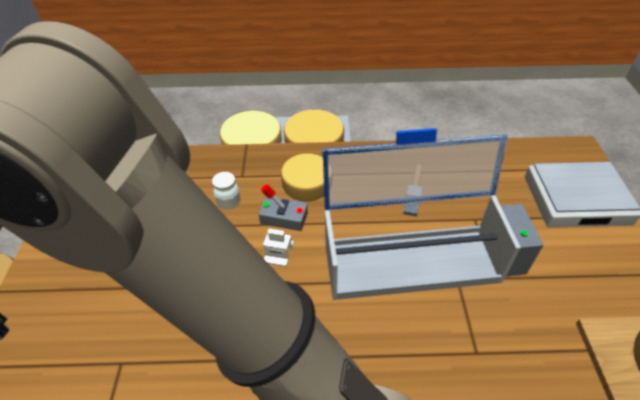

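```bash
cat >> h.py <<'E'
def tabfit(P,p,c,zlo=.078,zhi=.1,rad=.07):
    q=P.reshape(-1,3); m=(q[:,2]>zlo)&(q[:,2]<zhi)&(np.hypot(q[:,0]-c[0],q[:,1]-c[1])<rad)
    q=q[m]
    (cx,cy),(w,h),a=cv2.minAreaRect((q[:,:2]*1000).astype(np.float32))
    if w<h: a+=90; w,h=h,w
    # a = angle of the long side from world x, deg
    return np.array([cx,cy])/1000,(round(w,1),round(h,1)),((a)%180),len(q),np.median(q[:,2]).round(4)
E
python3 - <<'E'
from h import *
z=np.load('top0.npz');P=z['P'];p=z['p']
for n,c in dict(y=(.438,.334),o=(.543,.326),g=(.43,.191),w=(.541,.165)).items(): print(n,tabfit(P,p,c))
print('iso',tabfit(P,p,(.645,.14),.035,.055,.1))
print('grip',tabfit(P,p,(.661,.193),.09,.16,.06))
q=P.reshape(-1,3)
def pl(m,nm):
    s=q[m]; f=np.polyfit(s[:,1],s[:,0],1); print(nm,len(s),'x=',f.round(4),s.mean(0).round(3),s[:,1].min().round(3),s[:,1].max().round(3))
pl((abs(q[:,2]-.09)<.008)&(abs(q[:,0]-.494)<.02)&(abs(q[:,1]+.166)<.17),'rail')
print('walls')
s=q[(abs(q[:,2]-.145)<.006)&(abs(q[:,0]-.49)<.1)&(abs(q[:,1]+.166)<.25)]
for k in (s[s[:,1]>-.166],s[s[:,1]<-.166]): print(len(k),k.min(0).round(3),k.max(0).round(3),np.median(k,0).round(3))
l=z['p'].reshape(-1,3).astype(int); b=(l[:,2]>130)&(l[:,0]<60)&(q[:,2]>.15); s=q[b]; print('blue',s.min(0),s.max(0),s.mean(0))
E
```

```text
y (array([0.43332281, 0.34752539]), (39.6, 11.8), 97.52917575836182, 94, np.float64(0.0872))
o (array([0.54642963, 0.33448138]), (41.1, 11.9), 104.83003902435303, 96, np.float64(0.0871))
g (array([0.42491666, 0.19091864]), (39.5, 11.3), 65.11222076416016, 94, np.float64(0.0873))
w (array([0.54176941, 0.16192992]), (39.8, 11.4), 77.50587463378906, 87, np.float64(0.0872))
iso (array([0.64669305, 0.15435966]), (194.5, 120.6), 163.8311767578125, 1340, np.float64(0.045))
grip (array([0.66585248, 0.18612505]), (36.1, 24.5), 70.35609436035156, 161, np.float64(0.1127))
rail 991 x= [-0.0825  0.48  ] [ 0.494 -0.166  0.09 ] -0.335 0.004
walls
429 [ 0.397 -0.164  0.139] [0.576 0.039 0.151] [0.494 0.027 0.145]
493 [ 0.432 -0.392  0.139] [ 0.59  -0.168  0.151] [ 0.523 -0.378  0.144]
blue [ 0.51512518 -0.37371996  0.29545486] [0.63634134 0.05309329 0.95728391] [ 0.62037154 -0.16116258  0.3228143 ]
```

```bash
cat >> h.py <<'E'
def plan(*wps):
    "wps: x,y,z,yaw of tool y (deg, half-turn free) -> shift / turn rows"
    T=T_tcp(); out=[]
    for x,y,z,yaw in wps:
        cur=np.degrees(np.arctan2(T[1,1],T[0,1])); dy=(yaw-cur+90)%180-90; yw=np.radians(cur+dy)
        Yv=np.array([np.cos(yw),np.sin(yw),0]); Z=np.array([0,0,-1.]); M=np.stack([np.cross(Yv,Z),Yv,Z],1)
        s=T[:3,:3].T@(np.array([x,y,z])-T[:3,3])/.25
        a=R.from_matrix(T[:3,:3].T@M).as_rotvec()/(np.pi/2)
        out.append([s.round(4).tolist(),a.round(4).tolist()]); print('rows',np.linalg.norm(s)*5,np.abs(a).max()*90/8.59,out[-1])
E
python3 - <<'E'
from h import *
print(T_tcp().round(3))
plan((.6826,.232,.25,70),(.6826,.232,.118,70),(.655,.155,.118,70),(.655,.155,.25,70))
E
```

```text
[[-0.946  0.325 -0.     0.219]
 [ 0.325  0.946 -0.     0.638]
 [-0.    -0.    -1.     0.25 ]
 [ 0.     0.     0.     1.   ]]
rows 12.3267804541636 0.12195092884652041 [[-2.2809, -0.9356, 0.0012], [-0.0, 0.0, 0.0116]]
rows 12.607570489315593 0.12195092884652041 [[-2.2809, -0.9356, 0.5292], [-0.0, 0.0, 0.0116]]
rows 13.282750246795807 0.12195092884652041 [[-2.2766, -1.2627, 0.5292], [-0.0, 0.0, 0.0116]]
rows 13.016533211298713 0.12195092884652041 [[-2.2766, -1.2627, 0.0012], [-0.0, 0.0, 0.0116]]
```

servo_tool(commands=[[[-1,-0.4,0],[0,0,0]],[[-1,-0.4,0],[0,0,0]],[[-1,-0.4,0],[0,0,0]],[[-1,-0.4,0],[0,0,0]],[[-1,-0.4,0],[0,0,0]],[[-1,-0.4,0],[0,0,0]],[[-1,-0.4,0],[0,0,0]]], claw=1)

```text
clock: 2.1
tcp_pos: [0.4272, 0.4589, 0.2506]
orientation: [0.528, 3.095, -0.001]
contact_force: [-0.1, -1.0, -0.2]
grip_width: -0.0002
gripper_force: 0.0
```

servo_tool(commands=[[[-1,-0.4,0],[0,0,0]],[[-1,-0.4,0],[0,0,0]],[[-1,-0.4,0],[0,0,0]],[[-1,-0.4,0],[0,0,0]],[[-1,-0.4,0],[0,0,0]],[[-1,-0.4,0],[0,0,0]],[[-1,-0.4,0],[0,0,0]]])

```text
clock: 2.8
tcp_pos: [0.6292, 0.2842, 0.25]
orientation: [0.524, 3.097, -0.002]
contact_force: [-0.2, -0.2, -0.3]
grip_width: -0.0001
gripper_force: 0.0
```

Run:
```python
from h import *
o=r.get_obs();print(o['clock'],o['grip_width'],T_tcp().round(3)[:3])
plan((.6826,.232,.25,70),(.6826,.232,.118,70),(.655,.155,.118,70),(.655,.155,.25,70))
```

```text
2.8 -0.00010847922195940561 [[-0.944  0.329  0.001  0.629]
 [ 0.329  0.944 -0.001  0.284]
 [-0.001 -0.001 -1.     0.25 ]]
rows 1.493393526546372 0.09096780267187511 [[-0.2704, -0.1269, 0.0005], [-0.0006, 0.0007, 0.0087]]
rows 3.033611304162779 0.09096780267187511 [[-0.2697, -0.1265, 0.5285], [-0.0006, 0.0007, 0.0087]]
rows 3.730552973231779 0.09096780267187511 [[-0.2669, -0.4536, 0.5288], [-0.0006, 0.0007, 0.0087]]
rows 2.6352328486255026 0.09096780267187511 [[-0.2675, -0.4541, 0.0008], [-0.0006, 0.0007, 0.0087]]
```

servo_tool(commands=[[[-0.27,-0.12,0],[0,0,0]],[[-0.27,-0.12,0],[0,0,0]],[[-0.27,-0.12,0.2],[0,0,0]],[[-0.27,-0.12,0.4],[0,0,0]],[[-0.27,-0.12,0.53],[0,0,0]],[[-0.27,-0.12,0.53],[0,0,0]],[[-0.27,-0.12,0.53],[0,0,0]],[[-0.27,-0.17,0.53],[0,0,0]],[[-0.27,-0.22,0.53],[0,0,0]],[[-0.27,-0.27,0.53],[0,0,0]],[[-0.27,-0.32,0.53],[0,0,0]],[[-0.27,-0.37,0.53],[0,0,0]],[[-0.27,-0.42,0.53],[0,0,0]],[[-0.27,-0.45,0.53],[0,0,0]],[[-0.27,-0.46,0.53],[0,0,0]],[[-0.27,-0.46,0.53],[0,0,0]]])

```text
clock: 4.4
tcp_pos: [0.6532, 0.1546, 0.1173]
orientation: [-0.52, -3.097, 0.002]
contact_force: [1.2, -0.1, 0.8]
grip_width: 0.0002
gripper_force: 0.0
```

servo_tool(commands=[[[0,0,-0.2],[0,0,0]],[[0,0,-0.4],[0,0,0]],[[0,0.2,-0.53],[0,0,0]],[[0,0.4,-0.53],[0,0,0]],[[0,0.6,-0.53],[0,0,0]],[[0,0.6,-0.53],[0,0,0]]], claw=0)

```text
clock: 5.0
tcp_pos: [0.701, 0.3075, 0.2489]
orientation: [-0.503, -3.099, -0.007]
contact_force: [0.3, -0.0, -0.2]
grip_width: 0.0845
gripper_force: 0.0
```

Run:
```python
from h import *
p,d,m,X=grab('top'); P=cloud(d,m,X); save('t1',p[100:300,150:600]); 
print([ (k['uv'],k['confidence']) for k in r.mark_of('top','lever_tip')[:2]])
try: print('grip',tabfit(P,p,(.65,.13),.09,.14,.07))
except Exception as e: print(e)
for n,c in dict(y=(.433,.3475),o=(.546,.3345),g=(.425,.191),w=(.542,.162)).items():
    try: print(n,tabfit(P,p,c))
    except Exception as e: print(n,e)
print(T_tcp().round(3)[:3])
plan((.542,.162,.2,-12.5),(.542,.162,.078,-12.5))
```

```text
[([302.5, 174.3], 0.68)]
grip (array([0.64805859, 0.11703986]), (36.8, 24.4), 82.61817932128906, 145, np.float64(0.1136))
y (array([0.43408893, 0.3426763 ]), (31.1, 11.6), 95.57593631744385, 73, np.float64(0.0872))
o (array([0.54670013, 0.33376489]), (40.4, 12.1), 104.97050476074219, 96, np.float64(0.0874))
g (array([0.42474417, 0.19099281]), (39.1, 11.5), 64.7813491821289, 93, np.float64(0.0874))
w (array([0.54174457, 0.16173615]), (39.7, 11.5), 77.51163482666016, 87, np.float64(0.087))
[[-0.947  0.32  -0.002  0.701]
 [ 0.32   0.947  0.     0.301]
 [ 0.002 -0.    -1.     0.249]]
rows 4.345644207019607 9.756524667661985 [[0.4249, -0.7326, 0.1952], [-0.0012, -0.0008, 0.9312]]
rows 5.438006133712444 9.756524667661985 [[0.424, -0.7324, 0.6832], [-0.0012, -0.0008, 0.9312]]
```

View pics/t1.png

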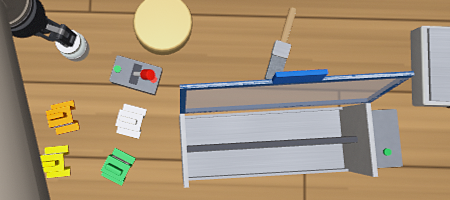

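servo_tool(commands=[[[0.42,-0.735,0.2],[0,0,0.93]],[[0.42,-0.735,0.2],[0,0,0.93]],[[0.42,-0.735,0.2],[0,0,0.93]],[[0.42,-0.735,0.2],[0,0,0.93]],[[0.42,-0.735,0.2],[0,0,0.93]],[[0.42,-0.735,0.2],[0,0,0.93]],[[0.42,-0.735,0.2],[0,0,0.93]],[[0.42,-0.735,0.2],[0,0,0.93]],[[0.42,-0.735,0.2],[0,0,0.93]],[[0.42,-0.735,0.2],[0,0,0.93]],[[0.42,-0.735,0.2],[0,0,0.93]],[[0.42,-0.735,0.2],[0,0,0.93]],[[0.42,-0.735,0.2],[0,0,0.93]],[[0.42,-0.735,0.2],[0,0,0.93]]])

```text
clock: 6.5
tcp_pos: [0.5433, 0.1579, 0.2003]
orientation: [-2.452, -1.964, 0.0]
contact_force: [-0.8, 0.4, -0.4]
grip_width: 0.0855
gripper_force: 0.0
```

Run:
```python
from h import *
print(T_tcp().round(3)[:3]); p,d,m,X=grab('wrist'); save('w1',p); P=cloud(d,m,X)
print(tabfit(P,p,(.542,.162)))
plan((.542,.162,.2,-12.5),(.542,.162,.078,-12.5))
```

```text
[[ 0.218  0.976 -0.     0.543]
 [ 0.976 -0.218  0.     0.158]
 [ 0.    -0.    -1.     0.2  ]]
(array([0.54220581, 0.15955901]), (39.6, 11.5), 77.25325012207031, 804, np.float64(0.0898))
rows 0.08339045754991078 0.014033153090338164 [[0.0142, -0.0087, 0.0011], [-0.0001, -0.0, -0.0013]]
rows 2.447117746000954 0.014033153090338164 [[0.0142, -0.0086, 0.4891], [-0.0001, -0.0, -0.0013]]
```

View pics/w1.png

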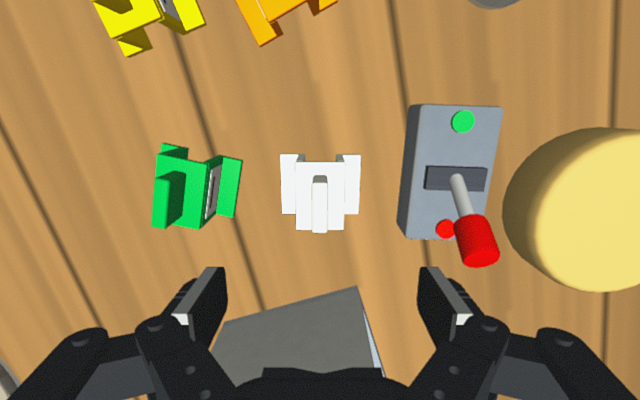

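servo_tool(commands=[[[0.01,-0.005,0.2],[0,0,0]],[[0.01,-0.005,0.4],[0,0,0]],[[0.01,-0.005,0.49],[0,0,0]],[[0.01,-0.005,0.49],[0,0,0]],[[0.01,-0.005,0.49],[0,0,0]]], claw=0)

```text
clock: 7.05
tcp_pos: [0.5432, 0.1609, 0.0783]
orientation: [2.453, 1.963, 0.0]
contact_force: [0.3, 0.6, 0.0]
grip_width: 0.0854
gripper_force: 0.0
```

servo_tool(commands=[[[0,0,0],[0,0,0]],[[0,0,0],[0,0,0]],[[0,0,0],[0,0,0]],[[0,0,0],[0,0,0]],[[0,0,0],[0,0,0]],[[0,0,0],[0,0,0]],[[0,0,0],[0,0,0]],[[0,0,0],[0,0,0]],[[0,0,0],[0,0,0]],[[0,0,0],[0,0,0]]], claw=1, squeeze=50)

```text
clock: 8.05
tcp_pos: [0.5428, 0.1612, 0.0781]
orientation: [-2.452, -1.963, -0.0]
contact_force: [-1.9, 0.4, 6.3]
grip_width: 0.0116
gripper_force: 52.0
```

Run:
```python
from h import *
x,y,z=T_tcp()[:3,3]; print(x,y,z)
plan((x,y,.26,-12.5),(.5045,-.294,.26,4.7),(.5045,-.294,.123,4.7))
```

```text
0.5427754377122348 0.16121402501973936 0.07809681458563017
rows 3.638063708287396 0.01784457468912759 [[0.0003, -0.0, -0.7276], [-0.0, -0.0002, -0.0017]]
rows 9.834095516530834 2.020172838605417 [[-1.8099, 0.2495, -0.7283], [0.0, -0.0002, -0.1928]]
rows 9.180438197974915 2.020172838605417 [[-1.8101, 0.2495, -0.1803], [0.0, -0.0002, -0.1928]]
```

servo_tool(commands=[[[0,0,-0.2],[0,0,0]],[[0,0,-0.4],[0,0,0]],[[0,0,-0.6],[0,0,0]],[[0,0,-0.73],[0,0,0]],[[0,0,-0.73],[0,0,0]],[[-0.2,0.03,-0.73],[0,0,0]],[[-0.4,0.06,-0.73],[0,0,0]],[[-0.6,0.09,-0.73],[0,0,0]],[[-0.8,0.12,-0.73],[0,0,0]],[[-0.9,0.12,-0.73],[0,0,0]]])

```text
clock: 9.05
tcp_pos: [0.5208, -0.0684, 0.2587]
orientation: [-2.454, -1.959, 0.005]
contact_force: [-0.4, -0.9, -1.3]
grip_width: 0.0111
gripper_force: 51.0
```

servo_tool(commands=[[[-0.2,0.03,0],[0,0,0]],[[-0.4,0.06,0],[0,0,-0.04]],[[-0.6,0.09,0],[0,0,-0.1]],[[-0.75,0.12,0],[0,0,-0.16]],[[-0.85,0.13,0],[0,0,-0.19]],[[-0.91,0.13,0],[0,0,-0.19]],[[-0.91,0.13,0],[0,0,-0.19]],[[-0.91,0.13,0],[0,0,-0.19]]])

```text
clock: 9.85
tcp_pos: [0.5046, -0.2926, 0.2594]
orientation: [-2.132, -2.305, -0.0]
contact_force: [-0.1, 0.1, -1.6]
grip_width: 0.0115
gripper_force: 51.1
```

Run:
```python
from h import *
print(T_tcp().round(3)[:3]); p,d,m,X=grab('wrist'); save('w2',p)
plan((.5045,-.294,.17,4.7),(.5045,-.294,.123,4.7))
p,d,m,X=grab('top'); P=cloud(d,m,X)
for n,c in dict(y=(.433,.3475),o=(.546,.3345),g=(.425,.191)).items(): print(n,tabfit(P,p,c))
```

```text
[[-0.077  0.997 -0.001  0.505]
 [ 0.997  0.077  0.001 -0.293]
 [ 0.001 -0.001 -1.     0.259]]
rows 1.7929249372164406 0.018617350908650344 [[-0.0084, -0.0028, 0.3585], [-0.0004, -0.0009, -0.0018]]
rows 2.7327555992894883 0.018617350908650344 [[-0.0087, -0.0027, 0.5465], [-0.0004, -0.0009, -0.0018]]
y (array([0.43354401, 0.34721191]), (40.0, 12.0), 97.83524131774902, 95, np.float64(0.0871))
o (array([0.54645697, 0.33338373]), (39.6, 12.4), 103.12994003295898, 95, np.float64(0.0872))
g (array([0.42498297, 0.19081184]), (39.2, 11.5), 65.17447662353516, 97, np.float64(0.0874))
```

View pics/w2.png

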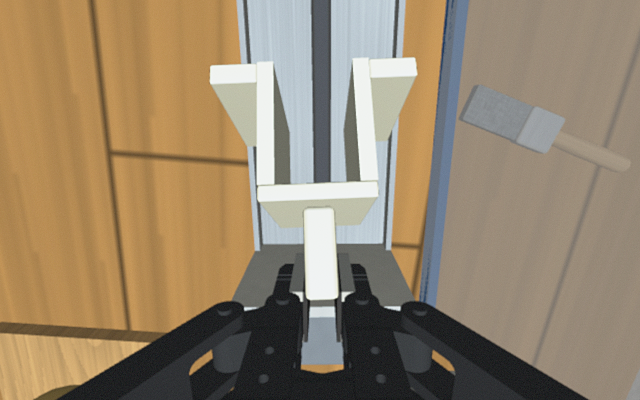

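servo_tool(commands=[[[-0.01,0,0.15],[0,0,0]],[[-0.01,0,0.25],[0,0,0]],[[-0.01,0,0.35],[0,0,0]],[[-0.01,0,0.42],[0,0,0]],[[-0.01,0,0.48],[0,0,0]],[[-0.01,0,0.52],[0,0,0]],[[-0.01,0,0.545],[0,0,0]],[[-0.01,0,0.545],[0,0,0]],[[-0.01,0,0.545],[0,0,0]]])

```text
clock: 10.85
tcp_pos: [0.5049, -0.2989, 0.1269]
orientation: [2.133, 2.302, -0.0]
contact_force: [-7.9, -1.8, 18.5]
grip_width: 0.0113
gripper_force: 54.2
```

servo_tool(commands=[[[0,0,0],[0,0,0]],[[0,0,0],[0,0,0]],[[0,0,0],[0,0,0]],[[0,0,0],[0,0,0]],[[0,0,0],[0,0,0]],[[0,0,0],[0,0,0]],[[0,0,-0.1],[0,0,0]],[[0,0,-0.3],[0,0,0]],[[0,0,-0.5],[0,0,0]],[[0,0,-0.5],[0,0,0]],[[0,0,-0.5],[0,0,0]]], claw=0)

```text
clock: 11.95
tcp_pos: [0.5053, -0.2968, 0.2503]
orientation: [2.132, 2.304, 0.002]
contact_force: [-0.3, 1.3, -1.1]
grip_width: 0.0852
gripper_force: 0.0
```

Run:
```python
from h import *
T=T_tcp();print(T.round(3)[:3]); p,d,m,X=grab('wrist'); P=cloud(d,m,X); save('w3',p)
print(tabfit(P,p,(.5045,-.294),.12,.14))
p,d,m,X=grab('top'); P=cloud(d,m,X)
for n,c in dict(y=(.433,.3475),o=(.546,.3345),g=(.425,.191)).items(): print(n,tabfit(P,p,c))
plan((.425,.191,.25,-25))
```

```text
[[-0.078  0.997  0.003  0.505]
 [ 0.997  0.078 -0.    -0.297]
 [-0.001  0.003 -1.     0.25 ]]
(array([ 0.49843243, -0.23623886]), (24.0, 11.7), 91.77877676486969, 553, np.float64(0.1348))
y (array([0.43330942, 0.34780756]), (40.2, 11.9), 97.17044019699097, 96, np.float64(0.087))
o (array([0.54679962, 0.33333734]), (38.8, 12.0), 104.54844951629639, 95, np.float64(0.0871))
g (array([0.42485474, 0.19089868]), (39.6, 11.7), 65.144775390625, 95, np.float64(0.087))
rows 9.86778938065865 3.429533948933494 [[1.9667, -0.1643, -0.0056], [-0.0012, -0.0005, 0.3273]]
```

View pics/w3.png

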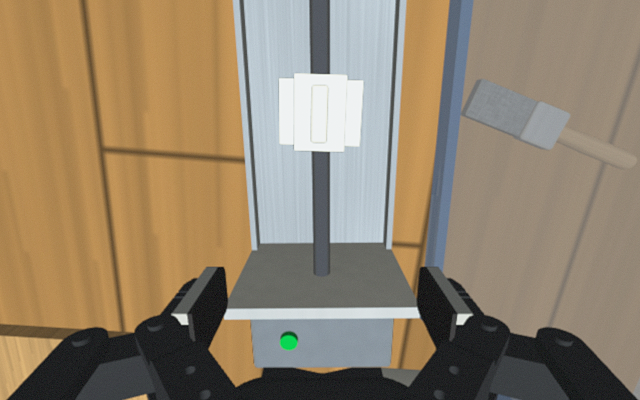

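Run:
```python
from h import *
print(np.array(r.camera_model('wrist')['hand_eye']).round(3))
p,d,m,X=grab('top'); P=cloud(d,m,X); save('t2',p[120:320,300:600]); print(tabfit(P,p,(.5,-.24),.11,.14,.1)); print([(k['uv'],round(k['confidence'],2)) for k in r.mark_of('top','marker_white')[:2]])
p,d,m,X=grab('wrist'); P=cloud(d,m,X); print(tabfit(P,p,(.5,-.23),.12,.14,.05)); print([(k['uv'],k['confidence']) for k in r.mark_of('wrist','marker_white')[:2]])
for u,v in ((320,112),(320,75),(290,110),(350,110),(320,270)): print(u,v,P[v,u].round(3))
```

```text
[[-0.001 -0.956 -0.295  0.073]
 [ 1.    -0.001  0.    -0.   ]
 [-0.001 -0.295  0.956 -0.125]
 [ 0.     0.     0.     1.   ]]
(array([ 0.49732718, -0.22464575]), (39.3, 11.8), 91.8240555524826, 122, np.float64(0.1318))
[([440.2, 243.8], 0.77)]
(array([ 0.49805133, -0.22842883]), (39.7, 12.0), 92.66785478591919, 983, np.float64(0.1348))
[([323.3, 113.6], 0.94)]
320 112 [ 0.497 -0.225  0.136]
320 75 [ 0.494 -0.198  0.095]
290 110 [ 0.468 -0.226  0.055]
350 110 [ 0.524 -0.222  0.056]
320 270 [ 0.507 -0.369  0.095]
```

View pics/t2.png

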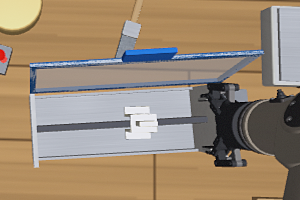

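servo_tool(commands=[[[0.2,0,-0.05],[0,0,0]],[[0.4,0,-0.05],[0,0,0]],[[0.6,0,-0.05],[0,0,0]],[[0.8,0,-0.05],[0,0,0]],[[1,0,-0.05],[0,0,0]],[[1,0,0],[0,0,0]],[[1,0,0],[0,0,0]]], squeeze=120)

```text
clock: 12.95
tcp_pos: [0.4843, -0.0459, 0.2475]
orientation: [-2.128, -2.308, 0.004]
contact_force: [-0.1, -1.3, 0.2]
grip_width: 0.0856
gripper_force: 0.0
```

servo_tool(commands=[[[0.2,0,0],[0,0,0]],[[0.4,-0.05,0],[0,0,0.1]],[[0.6,-0.1,0],[0,0,0.2]],[[0.8,-0.16,0],[0,0,0.3]],[[0.97,-0.16,0.2],[0,0,0.33]],[[0.97,-0.16,0.2],[0,0,0.33]],[[0.97,-0.16,0.2],[0,0,0.33]],[[0.97,-0.16,0.2],[0,0,0.33]]])

```text
clock: 13.75
tcp_pos: [0.4272, 0.1899, 0.1986]
orientation: [2.653, 1.68, -0.003]
contact_force: [-0.3, -0.7, 0.6]
grip_width: 0.0856
gripper_force: 0.0
```

Run:
```python
from h import *
p,d,m,X=grab('wrist'); P=cloud(d,m,X); f=tabfit(P,p,(.425,.191));print(T_tcp().round(3)[:3],f)
x,y=f[0]; yw=f[2]-90
plan((x,y,.078,yw))
```

```text
[[ 0.429  0.903  0.     0.428]
 [ 0.903 -0.429 -0.001  0.189]
 [-0.001  0.001 -1.     0.199]] (array([0.42493848, 0.18933757]), (39.3, 11.6), 64.74713134765625, 834, np.float64(0.0897))
rows 2.423257403428424 0.017847009542684634 [[-0.0042, -0.0103, 0.4845], [0.0004, 0.0007, -0.0017]]
```

servo_tool(commands=[[[0,-0.01,0.2],[0,0,0]],[[0,-0.01,0.4],[0,0,0]],[[0,-0.01,0.485],[0,0,0]],[[0,-0.01,0.485],[0,0,0]],[[0,-0.01,0.485],[0,0,0]]])

```text
clock: 14.3
tcp_pos: [0.4258, 0.1911, 0.0788]
orientation: [2.655, 1.678, 0.001]
contact_force: [0.2, 0.2, -0.6]
grip_width: 0.0852
gripper_force: 0.0
```

servo_tool(commands=[[[0,0,0],[0,0,0]],[[0,0,0],[0,0,0]],[[0,0,0],[0,0,0]],[[0,0,0],[0,0,0]],[[0,0,0],[0,0,0]],[[0,0,0],[0,0,0]],[[0,0,0],[0,0,0]],[[0,0,0],[0,0,0]],[[0,0,0],[0,0,0]],[[0,0,0],[0,0,0]]], claw=1, squeeze=120)

```text
clock: 15.3
tcp_pos: [0.4248, 0.1925, 0.078]
orientation: [2.653, 1.682, 0.001]
contact_force: [0.9, -1.5, 5.3]
grip_width: 0.0099
gripper_force: 117.6
```

servo_tool(commands=[[[0,0,-0.04],[0,0,0]],[[0,0,-0.1],[0,0,0]],[[0,0,-0.18],[0,0,0]],[[0,0,-0.26],[0,0,0]],[[0,0,-0.34],[0,0,0]],[[0,0,-0.42],[0,0,0]],[[0,0,-0.5],[0,0,0]],[[0,0,-0.58],[0,0,0]],[[0,0,-0.66],[0,0,0]],[[0,0,-0.72],[0,0,0]],[[0,0,-0.75],[0,0,0]],[[0,0,-0.75],[0,0,0]]])

```text
clock: 16.5
tcp_pos: [0.4245, 0.1924, 0.266]
orientation: [-2.653, -1.682, -0.002]
contact_force: [0.1, -0.0, -2.1]
grip_width: 0.0099
gripper_force: 117.3
```

Run:
```python
from h import *
o=r.get_obs();print(T_tcp().round(3)[:3],o['grip_width'],o['gripper_force'])
p,d,m,X=grab('wrist'); P=cloud(d,m,X); save('w4',p)
g=p.astype(int); mk=(g[...,1]>g[...,0]*1.5)&(g[...,1]>g[...,2]*1.2)&(d>0); q=P[mk]; q=q[q[:,2]>.1]; print(len(q),q.min(0),q.max(0))
plan((.425,.191,.265,4.7),(.5057,-.309,.265,4.7),(.5057,-.309,.123,4.7))
```

```text
[[ 0.427  0.904  0.001  0.425]
 [ 0.904 -0.427  0.001  0.192]
 [ 0.001  0.    -1.     0.266]] 0.009931370640318703 117.28716731071472
10823 [0.37709946 0.14679336 0.19056928] [0.47148908 0.23234604 0.33572491]
rows 0.03077653682363561 3.4863721127130307 [[-0.003, 0.0054, 0.0005], [-0.0002, -0.0, -0.3328]]
rows 10.156850222673654 3.4863721127130307 [[-1.6742, 1.1504, 0.0003], [-0.0002, -0.0, -0.3328]]
rows 10.547160014137615 3.4863721127130307 [[-1.6742, 1.1505, 0.5683], [-0.0002, -0.0, -0.3328]]
```

View pics/w4.png

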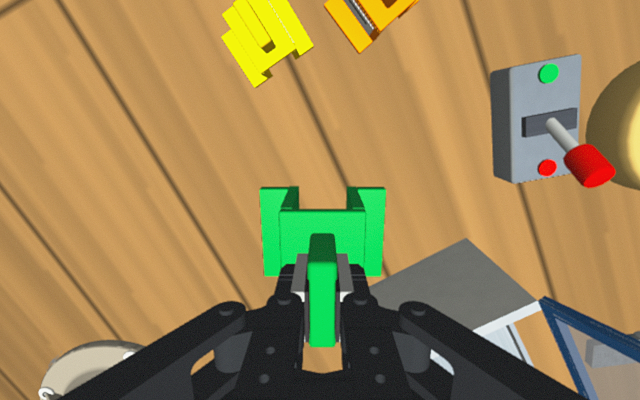

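servo_tool(commands=[[[-0.02,0.015,0],[0,0,0]],[[-0.06,0.04,0],[0,0,0]],[[-0.11,0.075,0],[0,0,0]],[[-0.17,0.117,0],[0,0,0]],[[-0.24,0.165,0],[0,0,0]],[[-0.31,0.213,0],[0,0,0]],[[-0.38,0.26,0],[0,0,0]],[[-0.45,0.31,0],[0,0,0]],[[-0.52,0.357,0],[0,0,0]],[[-0.59,0.405,0],[0,0,0]],[[-0.66,0.453,0],[0,0,0]],[[-0.73,0.5,0],[0,0,0]],[[-0.78,0.535,0],[0,0,0]],[[-0.82,0.56,0],[0,0,0]],[[-0.84,0.575,0],[0,0,0]]])

```text
clock: 18.05
tcp_pos: [0.4642, -0.0614, 0.2651]
orientation: [2.656, 1.678, -0.001]
contact_force: [0.1, -0.7, -1.2]
grip_width: 0.01
gripper_force: 117.3
```

servo_tool(commands=[[[-0.02,0.015,0],[0,0,-0.01]],[[-0.06,0.04,0],[0,0,-0.03]],[[-0.11,0.075,0],[0,0,-0.05]],[[-0.17,0.117,0],[0,0,-0.08]],[[-0.24,0.165,0],[0,0,-0.11]],[[-0.31,0.213,0],[0,0,-0.14]],[[-0.38,0.26,0],[0,0,-0.17]],[[-0.45,0.31,0],[0,0,-0.2]],[[-0.52,0.357,0],[0,0,-0.23]],[[-0.59,0.405,0],[0,0,-0.26]],[[-0.66,0.453,0],[0,0,-0.29]],[[-0.73,0.5,0],[0,0,-0.31]],[[-0.78,0.535,0],[0,0,-0.32]],[[-0.81,0.56,0],[0,0,-0.33]],[[-0.83,0.572,0],[0,0,-0.333]],[[-0.834,0.575,0],[0,0,-0.333]],[[-0.834,0.575,0],[0,0,-0.333]]])

```text
clock: 19.75
tcp_pos: [0.5057, -0.3086, 0.2651]
orientation: [-2.128, -2.31, -0.0]
contact_force: [-0.7, -0.2, -1.5]
grip_width: 0.01
gripper_force: 117.3
```

```bash
cat >> h.py <<'E'
def held(pred):
    p,d,m,X=grab('wrist'); P=cloud(d,m,X); g=p.astype(int); T=np.linalg.inv(X@np.linalg.inv(np.array(m['hand_eye'])))
    q=P[pred(g[...,0],g[...,1],g[...,2])&(d>0)]; q=q@T[:3,:3].T+T[:3,3]; q=q[(abs(q[:,1])<.05)&(abs(q[:,0])<.09)&(q[:,2]<.1)&(q[:,2]>-.02)]
    print('held in tool: min',q.min(0).round(3),'max',q.max(0).round(3)); return p,d,m,X
green=lambda a,b,c:(b>a*1.5)&(b>c*1.2)
yel=lambda a,b,c:(a>c*2)&(b>a*.75)&(a>120)
ora=lambda a,b,c:(a>b*1.25)&(a>c*2.2)&(a>150)
def scan():
    p,d,m,X=grab('top'); P=cloud(d,m,X)
    for n,c in dict(y=(.433,.3475),o=(.546,.3335),g=(.425,.191)).items():
        try: print(n,tabfit(P,p,c))
        except Exception: print(n,'none')
E
python3 - <<'E'
from h import *
print(T_tcp().round(3)[:3]); held(green)
plan((.5057,-.309,.123,4.7)); scan()
E
```

```text
[[-0.082  0.997 -0.     0.506]
 [ 0.997  0.082  0.    -0.309]
 [ 0.    -0.    -1.     0.265]]
held in tool: min [-0.033 -0.039 -0.02 ] max [0.027 0.039 0.074]
rows 2.84172712233669 0.004022896140701233 [[-0.0032, -0.0004, 0.5683], [-0.0002, -0.0004, 0.0003]]
y (array([0.43339752, 0.34748212]), (41.0, 11.9), 96.69117498397827, 96, np.float64(0.0875))
o (array([0.54671655, 0.3337915 ]), (38.9, 11.8), 104.04946517944336, 93, np.float64(0.0872))
g (array([0., 0.]), (0.0, 0.0), 0.0, 0, np.float64(nan))
  return _methods._mean(a, axis=axis, dtype=dtype,
  ret = ret.dtype.type(ret / rcount)
```

servo_tool(commands=[[[0,0,0.06],[0,0,0]],[[0,0,0.14],[0,0,0]],[[0,0,0.22],[0,0,0]],[[0,0,0.3],[0,0,0]],[[0,0,0.36],[0,0,0]],[[0,0,0.42],[0,0,0]],[[0,0,0.47],[0,0,0]],[[0,0,0.51],[0,0,0]],[[0,0,0.54],[0,0,0]],[[0,0,0.557],[0,0,0]],[[0,0,0.56],[0,0,0]],[[0,0,0.56],[0,0,0]]])

```text
clock: 21.05
tcp_pos: [0.5061, -0.309, 0.1256]
orientation: [2.128, 2.31, 0.0]
contact_force: [0.8, -0.7, -0.9]
grip_width: 0.01
gripper_force: 117.4
```

servo_tool(commands=[[[0,0,0],[0,0,0]],[[0,0,0],[0,0,0]],[[0,0,0],[0,0,0]],[[0,0,0],[0,0,0]],[[0,0,0],[0,0,0]],[[0,0,0],[0,0,0]],[[0,0,-0.1],[0,0,0]],[[0,0,-0.3],[0,0,0]],[[0,0,-0.5],[0,0,0]],[[0,0,-0.5],[0,0,0]],[[0,0,-0.5],[0,0,0]]], claw=0)

```text
clock: 22.15
tcp_pos: [0.5065, -0.309, 0.2516]
orientation: [2.126, 2.309, 0.002]
contact_force: [-0.9, 0.1, -0.6]
grip_width: 0.0857
gripper_force: 0.0
```

```bash
python3 - <<'E' 2>/dev/null
from h import *
p,d,m,X=grab('wrist'); P=cloud(d,m,X); save('w5',p)
for c in ((.5057,-.309),(.498,-.228)): print(tabfit(P,p,c,.12,.145,.035))
print(T_tcp().round(3)[:3,3]); scan(); plan((.425,.19,.27,4.7),(.434,.3475,.27,7.2))
E
```

```text
(array([ 0.50576389, -0.31209686]), (39.5, 11.8), 94.61229467391968, 788, np.float64(0.1348))
(array([ 0.498323  , -0.22826768]), (40.1, 11.9), 94.18767929077148, 993, np.float64(0.1347))
[ 0.506 -0.308  0.25 ]
y (array([0.43338275, 0.34764392]), (40.1, 11.8), 97.11657953262329, 94, np.float64(0.0872))
o (array([0.54658569, 0.3335795 ]), (39.9, 11.5), 104.17625617980957, 93, np.float64(0.0871))
g (array([0., 0.]), (0.0, 0.0), 0.0, 0, np.float64(nan))
rows 10.100196414619456 0.010274780891831784 [[2.0124, -0.1561, -0.0806], [-0.001, -0.0008, 0.0004]]
rows 13.196805239227666 0.2872205680456312 [[2.6373, -0.0683, -0.08], [-0.001, -0.0008, -0.0274]]
```

View pics/w5.png

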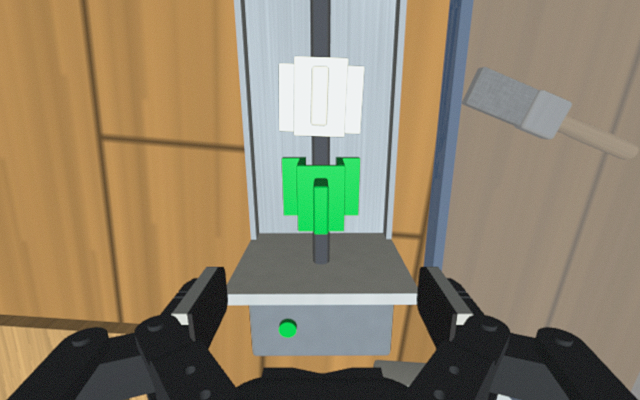

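servo_tool(commands=[[[0.2,0,-0.07],[0,0,0]],[[0.4,0,-0.07],[0,0,0]],[[0.6,0,-0.07],[0,0,0]],[[0.8,0,-0.07],[0,0,0]],[[1,0,-0.07],[0,0,0]],[[1,0,-0.07],[0,0,0]]])

```text
clock: 22.85
tcp_pos: [0.4842, -0.0523, 0.266]
orientation: [-2.113, -2.319, 0.002]
contact_force: [0.5, 0.3, 0.3]
grip_width: 0.0855
gripper_force: 0.0
```

servo_tool(commands=[[[0.2,0.05,0],[0,0,0]],[[0.4,0.1,0],[0,0,0]],[[0.6,0.15,0],[0,0,0]],[[0.8,0.2,0],[0,0,0]],[[1,0.25,0],[0,0,0]],[[1,0.25,0],[0,0,0]]])

```text
clock: 23.45
tcp_pos: [0.5261, 0.2018, 0.2657]
orientation: [-2.116, -2.319, 0.002]
contact_force: [0.3, -0.9, 0.2]
grip_width: 0.0854
gripper_force: 0.0
```

```bash
python3 - <<'E' 2>/dev/null
from h import *
print(T_tcp().round(3)[:3]); plan((.5465,.333,.2,14.2))
E
```

```text
[[-0.092  0.996 -0.002  0.526]
 [ 0.996  0.092  0.     0.202]
 [ 0.001 -0.002 -1.     0.266]]
rows 2.9623649803910173 1.0414223467384756 [[0.5148, 0.1298, 0.263], [-0.0015, -0.0006, -0.0994]]
```

servo_tool(commands=[[[0.2,0.05,0.1],[0,0,-0.05]],[[0.4,0.1,0.2],[0,0,-0.1]],[[0.515,0.13,0.263],[0,0,-0.1]],[[0.515,0.13,0.263],[0,0,-0.1]],[[0.515,0.13,0.263],[0,0,-0.1]]])

```text
clock: 23.95
tcp_pos: [0.548, 0.3252, 0.1994]
orientation: [-1.938, -2.472, 0.008]
contact_force: [-0.8, -0.6, 0.3]
grip_width: 0.0853
gripper_force: 0.0
```

```bash
python3 - <<'E' 2>/dev/null
from h import *
p,d,m,X=grab('wrist'); P=cloud(d,m,X); f=tabfit(P,p,(.5465,.3335),rad=.05);print(T_tcp().round(3)[:3,3],f)
plan((*f[0],.078,f[2]-90))
E
```

```text
[0.549 0.324 0.201] (array([0.54679578, 0.33141681]), (40.9, 11.5), 103.81144428253174, 838, np.float64(0.0898))
rows 2.458007556329544 0.01768163334215973 [[0.0323, 0.0003, 0.4905], [-0.0014, 0.0014, -0.0017]]
```

servo_tool(commands=[[[0.035,0,0.2],[0,0,0]],[[0.035,0,0.4],[0,0,0]],[[0.035,0,0.49],[0,0,0]],[[0.035,0,0.49],[0,0,0]],[[0.035,0,0.49],[0,0,0]]])

```text
clock: 24.5
tcp_pos: [0.548, 0.3327, 0.0807]
orientation: [1.942, 2.468, 0.001]
contact_force: [0.9, 0.5, 1.0]
grip_width: 0.0857
gripper_force: 0.0
```

servo_tool(commands=[[[0,0,0],[0,0,0]],[[0,0,0],[0,0,0]],[[0,0,0],[0,0,0]],[[0,0,0],[0,0,0]],[[0,0,0],[0,0,0]],[[0,0,0],[0,0,0]],[[0,0,0],[0,0,0]],[[0,0,0],[0,0,0]],[[0,0,0],[0,0,0]],[[0,0,0],[0,0,0]]], claw=1, squeeze=120)

```text
clock: 25.5
tcp_pos: [0.5472, 0.3344, 0.0802]
orientation: [1.94, 2.471, 0.002]
contact_force: [-0.8, -0.2, 5.7]
grip_width: 0.0099
gripper_force: 117.6
```

servo_tool(commands=[[[0,0,-0.04],[0,0,0]],[[0,0,-0.1],[0,0,0]],[[0,0,-0.18],[0,0,0]],[[0,0,-0.26],[0,0,0]],[[0,0,-0.34],[0,0,0]],[[0,0,-0.42],[0,0,0]],[[0,0,-0.5],[0,0,0]],[[0,0,-0.58],[0,0,0]],[[0,0,-0.66],[0,0,0]],[[0,0,-0.72],[0,0,0]],[[0,0,-0.75],[0,0,0]],[[0,0,-0.75],[0,0,0]],[[0,0,-0.75],[0,0,0]]])

```text
clock: 26.8
tcp_pos: [0.5464, 0.334, 0.2663]
orientation: [-1.94, -2.471, 0.002]
contact_force: [-1.2, 0.8, -2.3]
grip_width: 0.0101
gripper_force: 117.1
```

```bash
python3 - <<'E' 2>/dev/null
from h import *
print(T_tcp().round(3)[:3]); held(ora)
plan((.4917,-.1396,.265,4.7)); scan()
E
```

```text
[[-0.237  0.971 -0.001  0.546]
 [ 0.971  0.237 -0.001  0.334]
 [-0.    -0.001 -1.     0.266]]
held in tool: min [-0.032 -0.04  -0.017] max [0.028 0.038 0.078]
rows 9.531950868196365 1.050306565924454 [[-1.788, -0.6612, 0.0064], [-0.0011, 0.0006, 0.1002]]
y (array([0.43357196, 0.34732224]), (39.8, 11.8), 97.57186985015869, 95, np.float64(0.0872))
o (array([0., 0.]), (0.0, 0.0), 0.0, 0, np.float64(nan))
g (array([0., 0.]), (0.0, 0.0), 0.0, 0, np.float64(nan))
```

servo_tool(commands=[[[-0.02,-0.007,0],[0,0,0]],[[-0.06,-0.022,0],[0,0,0]],[[-0.12,-0.044,0],[0,0,0]],[[-0.19,-0.07,0],[0,0,0]],[[-0.27,-0.1,0],[0,0,0]],[[-0.35,-0.13,0],[0,0,0]],[[-0.43,-0.16,0],[0,0,0]],[[-0.51,-0.19,0],[0,0,0]],[[-0.59,-0.22,0],[0,0,0]],[[-0.67,-0.25,0],[0,0,0]],[[-0.74,-0.274,0],[0,0,0]],[[-0.8,-0.296,0],[0,0,0]],[[-0.85,-0.314,0],[0,0,0]],[[-0.88,-0.325,0],[0,0,0]],[[-0.89,-0.33,0],[0,0,0]]])

```text
clock: 28.4
tcp_pos: [0.5194, 0.0976, 0.2671]
orientation: [1.941, 2.47, 0.0]
contact_force: [0.2, 0.8, -1.3]
grip_width: 0.0099
gripper_force: 117.1
```

servo_tool(commands=[[[-0.02,-0.007,0],[0,0,0]],[[-0.06,-0.022,0],[0,0,0.01]],[[-0.12,-0.044,0],[0,0,0.02]],[[-0.19,-0.07,0],[0,0,0.03]],[[-0.27,-0.1,0],[0,0,0.04]],[[-0.35,-0.13,0],[0,0,0.05]],[[-0.43,-0.16,0],[0,0,0.06]],[[-0.51,-0.19,0],[0,0,0.07]],[[-0.59,-0.22,0],[0,0,0.08]],[[-0.67,-0.25,0],[0,0,0.09]],[[-0.74,-0.274,0],[0,0,0.1]],[[-0.8,-0.296,0],[0,0,0.1]],[[-0.85,-0.314,0],[0,0,0.1]],[[-0.88,-0.325,0],[0,0,0.1]],[[-0.895,-0.33,0],[0,0,0.1]],[[-0.895,-0.33,0],[0,0,0.1]],[[-0.895,-0.33,0],[0,0,0.1]]])

```text
clock: 30.1
tcp_pos: [0.4924, -0.1379, 0.267]
orientation: [-2.127, -2.311, -0.0]
contact_force: [-0.1, -0.7, -1.1]
grip_width: 0.0099
gripper_force: 117.3
```

```bash
python3 - <<'E' 2>/dev/null
from h import *
print(T_tcp().round(3)[:3]); held(ora)
plan((.4917,-.1396,.1275,4.7))
E
```

```text
[[-0.083  0.997 -0.     0.492]
 [ 0.997  0.083  0.    -0.138]
 [ 0.    -0.    -1.     0.267]]
held in tool: min [-0.032 -0.04  -0.017] max [0.028 0.039 0.074]
rows 2.789600225735393 0.009029535537831321 [[-0.007, -0.0038, 0.5579], [-0.0001, -0.0002, 0.0009]]
```

servo_tool(commands=[[[-0.005,-0.003,0.06],[0,0,0]],[[-0.005,-0.003,0.14],[0,0,0]],[[-0.005,-0.003,0.22],[0,0,0]],[[-0.005,-0.003,0.3],[0,0,0]],[[-0.005,-0.003,0.36],[0,0,0]],[[-0.005,-0.003,0.42],[0,0,0]],[[-0.005,-0.003,0.47],[0,0,0]],[[-0.005,-0.003,0.51],[0,0,0]],[[-0.005,-0.003,0.54],[0,0,0]],[[-0.005,-0.003,0.555],[0,0,0]],[[-0.005,-0.003,0.558],[0,0,0]],[[-0.005,-0.003,0.558],[0,0,0]]])

```text
clock: 31.35
tcp_pos: [0.4919, -0.1399, 0.1278]
orientation: [2.128, 2.311, 0.001]
contact_force: [0.9, 1.3, -1.6]
grip_width: 0.0098
gripper_force: 117.2
```

servo_tool(commands=[[[0,0,0],[0,0,0]],[[0,0,0],[0,0,0]],[[0,0,0],[0,0,0]],[[0,0,0],[0,0,0]],[[0,0,0],[0,0,0]],[[0,0,0],[0,0,0]],[[0,0,-0.1],[0,0,0]],[[0,0,-0.3],[0,0,0]],[[0,0,-0.5],[0,0,0]],[[0,0,-0.5],[0,0,0]],[[0,0,-0.5],[0,0,0]]], claw=0)

```text
clock: 32.45
tcp_pos: [0.4923, -0.1398, 0.2537]
orientation: [2.127, 2.31, 0.004]
contact_force: [0.0, -0.1, -0.2]
grip_width: 0.0854
gripper_force: 0.0
```

```bash
python3 - <<'E' 2>/dev/null
from h import *
p,d,m,X=grab('wrist'); P=cloud(d,m,X); save('w6',p)
for c in ((.4917,-.1396),(.498,-.228)): print(tabfit(P,p,c,.12,.145,.035))
print(T_tcp().round(3)[:3]); scan(); plan((.4335,.3465,.2,7.5))
E
```

```text
(array([ 0.49177182, -0.14242122]), (40.0, 11.9), 93.99893403053284, 779, np.float64(0.1347))
(array([ 0.49792136, -0.22798929]), (40.6, 12.0), 93.22598052024841, 660, np.float64(0.1346))
[[-0.083  0.997  0.     0.491]
 [ 0.997  0.083  0.001 -0.139]
 [ 0.001  0.    -1.     0.252]]
y (array([0.43341061, 0.3477941 ]), (40.4, 11.9), 97.64431190490723, 94, np.float64(0.0869))
o (array([0., 0.]), (0.0, 0.0), 0.0, 0, np.float64(nan))
g (array([0., 0.]), (0.0, 0.0), 0.0, 0, np.float64(nan))
rows 9.840862062083778 0.3224587445607904 [[1.956, -0.0685, 0.2077], [-0.001, -0.0004, -0.0308]]
```

Orange sits well; next is yellow.

servo_tool(commands=[[[0.2,0,-0.05],[0,0,0]],[[0.4,0,-0.05],[0,0,0]],[[0.6,-0.01,-0.05],[0,0,0]],[[0.8,-0.02,-0.05],[0,0,0]],[[0.97,-0.03,-0.05],[0,0,0]],[[0.97,-0.03,-0.05],[0,0,0]],[[0.97,-0.03,-0.05],[0,0,0]]])

```text
clock: 33.25
tcp_pos: [0.4634, 0.1017, 0.2637]
orientation: [-2.125, -2.313, 0.005]
contact_force: [0.2, -1.4, 0.3]
grip_width: 0.0853
gripper_force: 0.0
```

servo_tool(commands=[[[0.2,-0.01,0],[0,0,0]],[[0.4,-0.02,0],[0,0,0]],[[0.6,-0.03,0.1],[0,0,0]],[[0.8,-0.04,0.2],[0,0,0]],[[0.98,-0.04,0.25],[0,0,-0.03]],[[0.98,-0.04,0.25],[0,0,-0.03]],[[0.98,-0.04,0.25],[0,0,-0.03]],[[0.98,-0.04,0.25],[0,0,-0.03]]])

```text
clock: 34.05
tcp_pos: [0.4354, 0.3418, 0.2023]
orientation: [2.077, 2.356, -0.002]
contact_force: [0.5, -0.6, -0.5]
grip_width: 0.0855
gripper_force: 0.0
```

```bash
python3 - <<'E' 2>/dev/null
from h import *
p,d,m,X=grab('wrist'); P=cloud(d,m,X); f=tabfit(P,p,(.4335,.347),rad=.05);print(T_tcp().round(3)[:3,3],f)
plan((*f[0],.078,f[2]-90))
E
```

```text
[0.436 0.342 0.203] (array([0.43297861, 0.34537869]), (39.8, 11.4), 97.24050426483154, 794, np.float64(0.0898))
rows 2.496445784602572 0.008525015690737433 [[0.0163, -0.0085, 0.4989], [0.0002, 0.0007, -0.0008]]
```

servo_tool(commands=[[[0.02,-0.009,0.2],[0,0,0]],[[0.02,-0.009,0.4],[0,0,0]],[[0.02,-0.009,0.5],[0,0,0]],[[0.02,-0.009,0.5],[0,0,0]],[[0.02,-0.009,0.5],[0,0,0]]])

```text
clock: 34.6
tcp_pos: [0.4326, 0.348, 0.0787]
orientation: [2.076, 2.357, 0.001]
contact_force: [1.2, 0.4, 0.7]
grip_width: 0.0854
gripper_force: 0.0
```

servo_tool(commands=[[[0,0,0],[0,0,0]],[[0,0,0],[0,0,0]],[[0,0,0],[0,0,0]],[[0,0,0],[0,0,0]],[[0,0,0],[0,0,0]],[[0,0,0],[0,0,0]],[[0,0,0],[0,0,0]],[[0,0,0],[0,0,0]],[[0,0,0],[0,0,0]],[[0,0,0],[0,0,0]]], claw=1, squeeze=120)

```text
clock: 35.6
tcp_pos: [0.4315, 0.3494, 0.0778]
orientation: [2.073, 2.36, 0.001]
contact_force: [-0.2, 0.2, 2.7]
grip_width: 0.01
gripper_force: 117.4
```

servo_tool(commands=[[[0,0,-0.04],[0,0,0]],[[0,0,-0.1],[0,0,0]],[[0,0,-0.18],[0,0,0]],[[0,0,-0.26],[0,0,0]],[[0,0,-0.34],[0,0,0]],[[0,0,-0.42],[0,0,0]],[[0,0,-0.5],[0,0,0]],[[0,0,-0.58],[0,0,0]],[[0,0,-0.66],[0,0,0]],[[0,0,-0.72],[0,0,0]],[[0,0,-0.75],[0,0,0]],[[0,0,-0.75],[0,0,0]],[[0,0,-0.75],[0,0,0]]])

```text
clock: 36.9
tcp_pos: [0.4309, 0.3489, 0.2647]
orientation: [-2.073, -2.36, 0.001]
contact_force: [0.3, -0.2, -2.0]
grip_width: 0.0102
gripper_force: 117.1
```

```bash
python3 - <<'E' 2>/dev/null
from h import *
print(T_tcp().round(3)[:3]); held(yel)
plan((.4847,-.0549,.265,4.7))
p,d,m,X=grab('top'); P=cloud(d,m,X)
for c in ((.4917,-.1396),(.498,-.228),(.506,-.31)): print(tabfit(P,p,c,.115,.145,.035))
E
```

```text
[[-0.129  0.992 -0.001  0.431]
 [ 0.992  0.129 -0.     0.349]
 [-0.    -0.001 -1.     0.265]]
held in tool: min [-0.035 -0.039 -0.02 ] max [0.026 0.039 0.076]
rows 8.146510777239317 0.31644017063675073 [[-1.6293, 0.0053, -0.0012], [-0.0007, 0.0006, 0.0302]]
(array([ 0.49145752, -0.13871919]), (38.4, 11.6), 94.26767349243164, 102, np.float64(0.1318))
(array([ 0.49756375, -0.22441785]), (40.0, 11.3), 91.79249799251556, 117, np.float64(0.1318))
(array([ 0.50545654, -0.30846826]), (40.1, 11.7), 95.34596109390259, 117, np.float64(0.1315))
```

servo_tool(commands=[[[-0.02,0,0],[0,0,0]],[[-0.06,0,0],[0,0,0]],[[-0.12,0,0],[0,0,0]],[[-0.19,0,0],[0,0,0]],[[-0.27,0,0],[0,0,0]],[[-0.35,0,0],[0,0,0]],[[-0.43,0,0],[0,0,0]],[[-0.51,0,0],[0,0,0]],[[-0.59,0,0],[0,0,0]],[[-0.66,0,0],[0,0,0]],[[-0.72,0,0],[0,0,0]],[[-0.77,0,0],[0,0,0]],[[-0.8,0,0],[0,0,0]],[[-0.815,0,0],[0,0,0]]])

```text
clock: 38.4
tcp_pos: [0.4577, 0.1465, 0.2651]
orientation: [-2.074, -2.36, -0.0]
contact_force: [0.3, -0.1, -1.8]
grip_width: 0.0101
gripper_force: 117.1
```

servo_tool(commands=[[[-0.02,0,0],[0,0,0]],[[-0.06,0,0],[0,0,0]],[[-0.12,0,0],[0,0,0.01]],[[-0.19,0,0],[0,0,0.01]],[[-0.27,0,0],[0,0,0.02]],[[-0.35,0,0],[0,0,0.02]],[[-0.43,0,0],[0,0,0.03]],[[-0.51,0,0],[0,0,0.03]],[[-0.59,0,0],[0,0,0.03]],[[-0.66,0,0],[0,0,0.03]],[[-0.72,0,0],[0,0,0.03]],[[-0.77,0,0],[0,0,0.03]],[[-0.8,0,0],[0,0,0.03]],[[-0.814,0.005,0],[0,0,0.03]],[[-0.814,0.005,0],[0,0,0.03]],[[-0.814,0.005,0],[0,0,0.03]]])

```text
clock: 40.0
tcp_pos: [0.4851, -0.054, 0.2649]
orientation: [-2.127, -2.311, 0.0]
contact_force: [-0.7, 0.8, -1.3]
grip_width: 0.0102
gripper_force: 117.2
```

```bash
python3 - <<'E' 2>/dev/null
from h import *
print(T_tcp().round(3)[:3]); held(yel)
plan((.4847,-.0549,.125,4.7))
E
```

```text
[[-0.083  0.997 -0.     0.485]
 [ 0.997  0.083  0.    -0.054]
 [ 0.    -0.    -1.     0.265]]
held in tool: min [-0.034 -0.039 -0.02 ] max [0.026 0.039 0.076]
rows 2.799524269038365 0.00723594752689899 [[-0.0042, -0.0018, 0.5599], [-0.0001, -0.0001, 0.0007]]
```

servo_tool(commands=[[[-0.004,0,0.06],[0,0,0]],[[-0.004,0,0.14],[0,0,0]],[[-0.004,0,0.22],[0,0,0]],[[-0.004,0,0.3],[0,0,0]],[[-0.004,0,0.36],[0,0,0]],[[-0.004,0,0.42],[0,0,0]],[[-0.004,0,0.47],[0,0,0]],[[-0.004,0,0.51],[0,0,0]],[[-0.004,0,0.54],[0,0,0]],[[-0.004,0,0.555],[0,0,0]],[[-0.004,0,0.56],[0,0,0]],[[-0.004,0,0.56],[0,0,0]]])

```text
clock: 41.25
tcp_pos: [0.4854, -0.0555, 0.1252]
orientation: [2.128, 2.311, 0.0]
contact_force: [0.2, -0.1, -1.4]
grip_width: 0.0104
gripper_force: 117.2
```

servo_tool(commands=[[[0,0,0],[0,0,0]],[[0,0,0],[0,0,0]],[[0,0,0],[0,0,0]],[[0,0,0],[0,0,0]],[[0,0,0],[0,0,0]],[[0,0,0],[0,0,0]],[[0,0,-0.1],[0,0,0]],[[0,0,-0.3],[0,0,0]],[[0,0,-0.5],[0,0,0]],[[0,0,-0.7],[0,0,0]],[[0,0,-0.9],[0,0,0]],[[0,0,-1],[0,0,0]],[[0,0,-1],[0,0,0]],[[0,0,-1],[0,0,0]]], claw=0)

```text
clock: 42.65
tcp_pos: [0.485, -0.0554, 0.3749]
orientation: [-2.128, -2.311, -0.001]
contact_force: [0.3, 0.3, -0.9]
grip_width: 0.0852
gripper_force: 0.0
```

```bash
python3 - <<'E' 2>/dev/null
from h import *
p,d,m,X=grab('wrist'); P=cloud(d,m,X); save('w7',p)
for c in ((.4847,-.0549),): print(tabfit(P,p,c,.12,.145,.035))
p,d,m,X=grab('top'); P=cloud(d,m,X)
for c in ((.4847,-.0549),(.4917,-.1396),(.498,-.228),(.506,-.31)): print(tabfit(P,p,c,.115,.145,.035))
q=P.reshape(-1,3); l=p.reshape(-1,3).astype(int); b=(l[:,2]>130)&(l[:,0]<60)&(q[:,2]>.15)&(q[:,2]<.5)&(abs(q[:,1]+.17)<.05); s=q[b]; print('tab',s.min(0),s.max(0),np.median(s,0))
print(T_tcp().round(3)[:3])
plan((.62,.02,.42,4.7),(.69,-.158,.42,4.7),(.69,-.158,.32,4.7))
E
```

```text
(array([ 0.48556921, -0.05982429]), (39.4, 11.7), 94.68597030639648, 388, np.float64(0.1347))
(array([ 0.48622968, -0.05655307]), (39.2, 11.3), 92.60183572769165, 100, np.float64(0.1321))
(array([0., 0.]), (0.0, 0.0), 0.0, 0, np.float64(nan))
(array([0., 0.]), (0.0, 0.0), 0.0, 0, np.float64(nan))
(array([0., 0.]), (0.0, 0.0), 0.0, 0, np.float64(nan))
tab [ 0.61213657 -0.20709874  0.29618637] [ 0.63248932 -0.12015534  0.33052308] [ 0.62334799 -0.16514647  0.32568828]
[[-0.082  0.997 -0.003  0.484]
 [ 0.997  0.082 -0.    -0.055]
 [-0.    -0.003 -1.     0.374]]
rows 3.238692063243627 0.01715998874351974 [[0.2557, 0.5649, -0.1871], [-0.0016, 0.0001, 0.0002]]
rows 4.689294515887884 0.01715998874351974 [[-0.4769, 0.7855, -0.1876], [-0.0016, 0.0001, 0.0002]]
rows 4.719849422460307 0.01715998874351974 [[-0.4768, 0.7865, 0.2124], [-0.0016, 0.0001, 0.0002]]
```

View pics/w7.png

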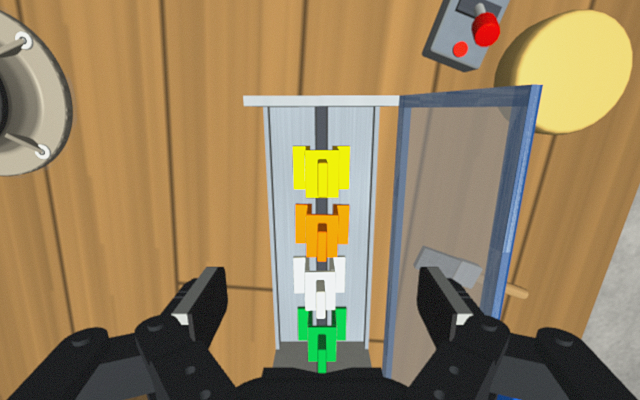

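servo_tool(commands=[[[0,0,-0.2],[0,0,0]],[[0,0.2,-0.2],[0,0,0]],[[-0.15,0.4,-0.2],[0,0,0]],[[-0.3,0.6,-0.2],[0,0,0]],[[-0.47,0.72,-0.2],[0,0,0]],[[-0.47,0.72,-0.2],[0,0,0]],[[-0.47,0.72,-0.2],[0,0,0]],[[-0.47,0.72,-0.2],[0,0,0]]], claw=1)

```text
clock: 43.55
tcp_pos: [0.6739, -0.1583, 0.4226]
orientation: [-2.128, -2.307, 0.004]
contact_force: [-0.7, 0.4, -0.6]
grip_width: 0.0002
gripper_force: 0.0
```

```bash
cat > lid.py <<'E'
from h import *
H=np.array([.5743,-.168,.145]); n=np.array([.9966,.0822,0])
def wp(th,rho=.172,t=.015,dz=0):
    c=rho*np.array([-np.cos(th),np.sin(th)])+.01*np.array([np.sin(th),np.cos(th)])
    p=H+n*(c[0]+t); p[2]=H[2]+c[1]+.019+dz; return (*p,4.7)
E
python3 - <<'E'
from lid import *
print(T_tcp().round(3)[:3])
a=H+n*.1
plan((a[0],a[1],.42,4.7),(a[0],a[1],.319,4.7),*[wp(t) for t in np.arange(1.8,.9,-.1)])
E
```

```text
[[-0.081  0.997 -0.004  0.674]
 [ 0.997  0.081 -0.    -0.158]
 [ 0.    -0.004 -1.     0.423]]
rows 0.06024429097254245 0.026247903240549892 [[-0.006, -0.0002, 0.0104], [-0.0025, -0.0001, -0.0009]]
rows 2.0724499993147 0.026247903240549892 [[-0.006, 0.0014, 0.4144], [-0.0025, -0.0001, -0.0009]]
rows 2.0035917143015345 0.026247903240549892 [[-0.0063, -0.1435, 0.3741], [-0.0025, -0.0001, -0.0009]]
rows 2.0774816987171127 0.026247903240549892 [[-0.0064, -0.2105, 0.3582], [-0.0025, -0.0001, -0.0009]]
rows 2.2336538300438398 0.026247903240549892 [[-0.0065, -0.2788, 0.349], [-0.0025, -0.0001, -0.0009]]
rows 2.4550946911805407 0.026247903240549892 [[-0.0066, -0.3476, 0.3467], [-0.0025, -0.0001, -0.0009]]
rows 2.7240406568333753 0.026247903240549892 [[-0.0067, -0.4164, 0.3513], [-0.0025, -0.0001, -0.0009]]
rows 3.025560241154924 0.026247903240549892 [[-0.0068, -0.4843, 0.3627], [-0.0025, -0.0001, -0.0009]]
rows 3.3482861867018827 0.026247903240549892 [[-0.007, -0.5507, 0.3809], [-0.0025, -0.0001, -0.0009]]
rows 3.6838650880365114 0.026247903240549892 [[-0.0071, -0.6151, 0.4056], [-0.0025, -0.0001, -0.0009]]
rows 4.026159653381096 0.026247903240549892 [[-0.0072, -0.6766, 0.4366], [-0.0025, -0.0001, -0.0009]]
```

servo_tool(commands=[[[0,0,0.2],[0,0,0]],[[0,0,0.4],[0,0,0]],[[0,0,0.4],[0,0,0]],[[0,-0.08,0.39],[0,0,0]],[[0,-0.14,0.37],[0,0,0]],[[0,-0.175,0.36],[0,0,0]],[[0,-0.21,0.355],[0,0,0]],[[0,-0.245,0.35],[0,0,0]],[[0,-0.28,0.348],[0,0,0]],[[0,-0.315,0.347],[0,0,0]],[[0,-0.35,0.347],[0,0,0]],[[0,-0.38,0.349],[0,0,0]],[[0,-0.415,0.351],[0,0,0]],[[0,-0.45,0.357],[0,0,0]],[[0,-0.485,0.363],[0,0,0]],[[0,-0.52,0.372],[0,0,0]],[[0,-0.55,0.381],[0,0,0]],[[0,-0.585,0.393],[0,0,0]],[[0,-0.615,0.406],[0,0,0]],[[0,-0.615,0.406],[0,0,0]]])

```text
clock: 45.55
tcp_pos: [0.5194, -0.1705, 0.3229]
orientation: [-2.128, -2.309, 0.001]
contact_force: [0.3, 1.1, 0.0]
grip_width: 0.0
gripper_force: 0.0
```

Run:
```python
from lid import *
print(T_tcp().round(3)[:3])
plan(*[wp(t) for t in (1.1,1,.9,.8,.7,.6,.5,.4,.3,.2,.1,0)])
p,d,m,X=grab('side'); save('s2',p[100:330,280:560])
p,d,m,X=grab('top'); P=cloud(d,m,X)
q=P.reshape(-1,3); l=p.reshape(-1,3).astype(int); b=(l[:,2]>130)&(l[:,0]<60)&(q[:,2]>.15)&(q[:,2]<.5)&(abs(q[:,1]+.17)<.2); s=q[b]; print('blue',s.min(0),s.max(0))
```

```text
[[-0.081  0.997 -0.002  0.519]
 [ 0.997  0.081  0.001 -0.17 ]
 [ 0.001 -0.002 -1.     0.323]]
rows 0.048363139047699316 0.011338839168507682 [[-0.0081, 0.0033, 0.0041], [-0.0011, -0.0007, -0.0003]]
rows 0.3421553052211868 0.011338839168507682 [[-0.0082, -0.0583, 0.035], [-0.0011, -0.0007, -0.0003]]
rows 0.685332021347998 0.011338839168507682 [[-0.0083, -0.1165, 0.0718], [-0.0011, -0.0007, -0.0003]]
rows 1.0279328884130565 0.011338839168507682 [[-0.0083, -0.1707, 0.1143], [-0.0011, -0.0007, -0.0003]]
rows 1.3682487707101896 0.011338839168507682 [[-0.0084, -0.2204, 0.162], [-0.0011, -0.0007, -0.0003]]
rows 1.7052593146722543 0.011338839168507682 [[-0.0085, -0.2651, 0.2144], [-0.0011, -0.0007, -0.0003]]
rows 2.038065653133736 0.011338839168507682 [[-0.0086, -0.3044, 0.271], [-0.0011, -0.0007, -0.0003]]
rows 2.3658116856715443 0.011338839168507682 [[-0.0087, -0.3378, 0.3312], [-0.0011, -0.0007, -0.0003]]
rows 2.68766604119427 0.011338839168507682 [[-0.0088, -0.365, 0.3945], [-0.0011, -0.0007, -0.0003]]
rows 3.0028174409826267 0.011338839168507682 [[-0.0089, -0.3858, 0.4602], [-0.0011, -0.0007, -0.0003]]
rows 3.31047404230497 0.011338839168507682 [[-0.0089, -0.3999, 0.5276], [-0.0011, -0.0007, -0.0003]]
rows 3.609864197822745 0.011338839168507682 [[-0.009, -0.4072, 0.5961], [-0.0011, -0.0007, -0.0003]]
blue [ 0.49300615 -0.30845314  0.1515499 ] [0.59052357 0.02883533 0.32164112]
```

View pics/s2.png

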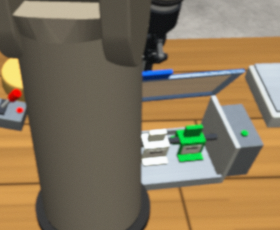

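servo_tool(commands=[[[-0.005,-0.03,0.02],[0,0,0]],[[-0.005,-0.06,0.035],[0,0,0]],[[-0.005,-0.09,0.052],[0,0,0]],[[-0.005,-0.12,0.072],[0,0,0]],[[-0.005,-0.17,0.114],[0,0,0]],[[-0.005,-0.22,0.162],[0,0,0]],[[-0.005,-0.265,0.214],[0,0,0]],[[-0.005,-0.305,0.271],[0,0,0]],[[-0.005,-0.338,0.331],[0,0,0]],[[-0.005,-0.365,0.395],[0,0,0]],[[-0.005,-0.385,0.46],[0,0,0]],[[-0.005,-0.39,0.5],[0,0,0]],[[-0.005,-0.4,0.53],[0,0,0]],[[-0.005,-0.405,0.56],[0,0,0]],[[-0.005,-0.405,0.58],[0,0,0]],[[-0.005,-0.405,0.597],[0,0,0]],[[-0.005,-0.405,0.605],[0,0,0]],[[-0.005,-0.405,0.605],[0,0,0]]])

```text
clock: 47.45
tcp_pos: [0.4205, -0.1801, 0.1738]
orientation: [-2.128, -2.309, -0.002]
contact_force: [-8.3, 2.8, 25.3]
grip_width: -0.0002
gripper_force: 12.4
```

servo_tool(commands=[[[0,0,-0.1],[0,0,0]],[[0,0,-0.2],[0,0,0]],[[0,0,-0.3],[0,0,0]],[[0,0,-0.4],[0,0,0]],[[0.2,0.2,-0.4],[0,0,0]],[[0.4,0.4,-0.4],[0,0,0]],[[0.6,0.6,-0.4],[0,0,0]],[[0.8,0.8,-0.4],[0,0,0]],[[0.9,0.93,-0.4],[0,0,0]],[[0.9,0.93,-0.4],[0,0,0]],[[0.9,0.93,-0.4],[0,0,0]]])

```text
clock: 48.55
tcp_pos: [0.6358, 0.069, 0.2714]
orientation: [-2.121, -2.317, -0.002]
contact_force: [-0.6, -0.6, 0.4]
grip_width: -0.0
gripper_force: 0.0
```

Run:
```python
from lid import *
p,d,m,X=grab('top'); save('t4',p[100:300,150:600]); P=cloud(d,m,X)
q=P.reshape(-1,3); l=p.reshape(-1,3).astype(int); b=(l[:,2]>l[:,0]*1.8)&(l[:,2]>90)&(q[:,2]>.1)&(q[:,2]<.5)&(abs(q[:,1]+.17)<.25); s=q[b]; nn=(s[:,:2]-H[:2])@n[:2]
for lo in (-.2,-.16,-.1,-.05): 
  k=(nn>lo)&(nn<lo+.05); print(lo,k.sum(),np.median(s[k,2]) if k.any() else None)
print('grip',tabfit(P,p,(.65,.13),.09,.14,.05))
print(T_tcp().round(3)[:3])
u=np.array([.252,.968]);h=np.array([.657,.1515]); a=h-.09*u;b=h+.003*u
plan((*a,.25,4.7),(*a,.118,4.7),(*b,.118,4.7))
```

```text
-0.2 1449 0.15291335492369396
-0.16 1100 0.15227001832322806
-0.1 129 0.15199437990723474
-0.05 934 0.1520642592361361
grip (array([0., 0.]), (0.0, 0.0), 0.0, 0, np.float64(nan))
[[-0.091  0.996  0.001  0.637]
 [ 0.996  0.091  0.001  0.071]
 [ 0.001  0.002 -1.     0.271]]
rows 0.44809227463665513 0.05849212091923931 [[-0.0265, -0.0136, 0.0845], [0.001, -0.0009, 0.0056]]
rows 3.066492570928708 0.05849212091923931 [[-0.0272, -0.0145, 0.6125], [0.001, -0.0009, 0.0056]]
rows 3.509728059904514 0.05849212091923931 [[0.3229, 0.1116, 0.6132], [0.001, -0.0009, 0.0056]]
  return _methods._mean(a, axis=axis, dtype=dtype,
  ret = ret.dtype.type(ret / rcount)
```

View pics/t4.png

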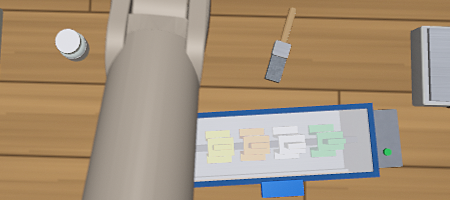

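servo_tool(commands=[[[-0.027,-0.014,0.1],[0,0,0]],[[-0.027,-0.014,0.3],[0,0,0]],[[-0.027,-0.014,0.5],[0,0,0]],[[-0.027,-0.014,0.61],[0,0,0]],[[-0.027,-0.014,0.61],[0,0,0]],[[-0.027,-0.014,0.61],[0,0,0]],[[0.02,0.003,0.61],[0,0,0]],[[0.07,0.02,0.61],[0,0,0]],[[0.12,0.038,0.61],[0,0,0]],[[0.17,0.056,0.61],[0,0,0]],[[0.22,0.074,0.61],[0,0,0]],[[0.27,0.092,0.61],[0,0,0]],[[0.31,0.107,0.61],[0,0,0]],[[0.325,0.111,0.61],[0,0,0]],[[0.325,0.111,0.61],[0,0,0]],[[0.325,0.111,0.61],[0,0,0]]])

```text
clock: 50.2
tcp_pos: [0.6543, 0.146, 0.1197]
orientation: [2.129, 2.31, -0.001]
contact_force: [-0.2, 0.2, -0.6]
grip_width: -0.0
gripper_force: 0.0
```

servo_tool(commands=[[[0,0,-0.15],[0,0,0]],[[0,0,-0.3],[0,0,0]],[[0,0,-0.5],[0,0,0]],[[0,-0.2,-0.6],[0,0,0]],[[0,-0.4,-0.6],[0,0,0]],[[0.2,-0.6,-0.6],[0,0,0]],[[0.4,-0.7,-0.6],[0,0,0]],[[0.6,-0.7,-0.6],[0,0,0]],[[0.8,-0.7,-0.6],[0,0,0]],[[1,-0.7,-0.6],[0,0,0]],[[1,-0.7,-0.6],[0,0,0]],[[1,-0.7,-0.6],[0,0,0]]])

```text
clock: 51.4
tcp_pos: [0.4577, 0.3857, 0.2692]
orientation: [-2.121, -2.317, -0.0]
contact_force: [0.2, -0.4, -1.1]
grip_width: 0.0002
gripper_force: 0.0
```

```bash
python3 - <<'E' 2>/dev/null
from lid import *
p,d,m,X=grab('top'); save('t5',p[80:320,150:600]); P=cloud(d,m,X); print(T_tcp().round(3)[:3,3])
print('grip',tabfit(P,p,(.66,.16),.09,.14,.07))
q=P.reshape(-1,3); l=p.reshape(-1,3).astype(int); b=(l[:,2]>l[:,0]*1.8)&(l[:,2]>90)&(q[:,2]>.1)&(q[:,2]<.5)&(abs(q[:,1]+.17)<.25); s=q[b]; nn=(s[:,:2]-H[:2])@n[:2]
for lo in (-.16,-.05): 
  k=(nn>lo)&(nn<lo+.05); print(lo,np.median(s[k,2]))
E
```

```text
[0.459 0.383 0.269]
grip (array([0.66576587, 0.18593384]), (35.7, 24.5), 71.27198791503906, 162, np.float64(0.1125))
-0.16 0.15219700745849674
-0.05 0.15213289934306562
```

View pics/t5.png

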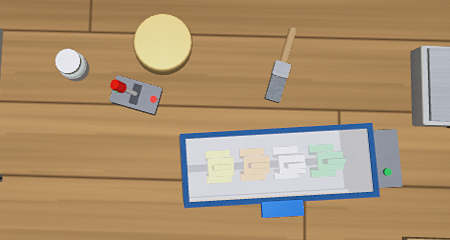

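```bash
python3 -c "
from bench import r
print(r.hand_in())"
```

```text
the job is handed in; nothing more can be done
None
```

I handed in the job at about 51 s: isolator off first, all four markers (yellow, orange, white, green) hung astride the rail, lid shut flat, then fan back on. The cheese, brush and jar were not touched. The white marker tilted in the grip and slid about 65 mm along the rail when released, but the pictures show it seated properly astride.

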